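# Fit the replacement module into the battery row

## Robot

A 7-joint arm with a two-finger parallel gripper is mounted at the origin on the work surface. World frame = base frame: x ahead of the robot, y to its left, z up, the work surface at z = 0. Lengths are in m, angles in rad, forces in N, time in s.
With the tool pointing down it reaches from about 0.425 to 0.95 m from the base axis. Payload 4.7 kg.
Tool frame: the origin (TCP) lies at the very end of the fingers, on their centre line; the grasp point (between the pads) lies 19 mm behind it; z points along the fingers, y is the line along which they close (so a half turn about z gives the same grasp; the last joint's range is limited). The gripper opens to 85 mm and grips with 20 to 120 N. Pads are 22 mm wide; open, the fingers measure 114 mm over their backs; the gripper's body (76 mm by 85 mm) begins 54 mm behind the grasp point. The pads swing forward as they close: fully open they stand 13 mm farther back than shut.
Start: joints at [1.161, 0.469, -0.049, 1.532, 0.024, 1.141, -0.082], TCP at [0.251, -0.627, 0.231] pointing down, gripper open.
Joint ranges: [-2.59, 2.59], [-0.33, 1.99], [-1.39, 1.29], [0.1, 2.45], [-1.04, 4.18], [0.21, 1.99], [-2.66, 2.66]. Speed limits (rad/s): [2.57, 2.57, 3.14, 3.14, 3.14, 3.14, 3.14].

## Interface

Orientations are given as a unit quaternion [w, x, y, z].
In Python, from bench import state, capture, close_job gives the robot as it stands. The module is installed in compiled form; this text tells all that it offers.
- The arm moves only by the tool apply_moves, never from a script. Its argument "moves" is a list of rows, each a list of 3 entries, a list of its own where there are three numbers: the finger opening in mm, from 0 to 85.4, then the shift along the tool's x, y, z in mm, then the turn about the tool's z in rad. A call has 1 to 5 rows; each row shifts and turns the commanded pose from where the row before left it, along the tool's axes as they then stand; what a row does not reach is not made up. A row lasts 1/10 s, in which the tool goes at most 50 mm and 8.59 degrees, less where a joint would pass 70% of its speed; a pose out of reach is approached as far as the arm can. A call with a gripper value outside its range is refused whole. The fingers move at their own pace and stop on an object; "newtons" is the grip in N (left out, the last holds). Time passes only in rows, so rows that do not move let the fingers close. It gives the time, the measured TCP pose, the force, the opening and the grip force at its end, in the units of the state.
- state(): the state, without advancing time (a new reading comes with each control period).
- capture(name): name is "side" or "top" or "wrist"; returns a dict with "image" (420x560x3 uint8, blue, green, red), "depth" (420x560 float32, m along the optical axis (not along the pixel's ray), 0 where there is no reading), "fov_y" (degrees; the focal length in pixels is half the picture's height over the tangent of half this angle, whatever the lens; pixels are square), "cx", "cy" (the principal point, pixels), "R" (3x3) and "t" (3): a world point X has camera coordinates R X + t; the wrist camera has in their place "hand_eye" (4x4, takes a point from camera to tool coordinates, whose origin is the TCP and whose axes are the flange's). Camera axes: x right, y down, z forward; pixel columns grow to the right and rows downward; lengths in m; the calibration is good to about 2 mm. A picture is of the moment at which its call begins: read the wrist's pose just before it.
- close_job(): hands the job in; it is judged then, once.
The state is a dict: "time": time; "q": joint angles; "qd": joint speeds; "joint_efforts": joint torques, N m; "ee_pos": TCP position; "tool_rot": TCP orientation; "ft_force": force on the tool from outside, world axes, zero at the start; "torque": the same for the moment, N m; "opening": finger opening in m; "grip_force": force on a finger pad.
Only numpy, scipy, OpenCV 4.12 (cv2) and the standard library are available. Lean on these libraries where they do the work, as an engineer would, in place of code of your own. Each camera call takes 0.05 s, during which the arm holds its last target. There are 200 camera calls.

## Task

Fit the spare battery module (white lug) into the tray, directly beside the module with the orange lug, on the side facing the tray's black terminal box. Slide the modules of the row apart to make room, without lifting them out or tipping them over, then lower the spare in, without dropping it, until it stands flat on the tray floor in line with the others. Leave the red-lugged scrap module and everything else on the bench where they are, and let go of everything.

Things in the scene. Friction and masses are not known exactly. Their poses are not given: they have to be found in the camera images.
- tray: fixed orange open tray, black floor, left or right on the bench. Inside 128 mm (its x) by 214 mm (its y, along the row); floor 6 mm, walls 6 mm thick, 40 mm high over the bench. Origin: centre of its underside. Black terminal box (70 x 30 x 45 mm, two brass studs) outside its +y end wall. Slippery floor (friction about 0.3): modules held by the lug slide along it, pushing those beyond.
- spare_module: replacement module standing on the blue mat: silver case 120 mm (its x) by 34 (y) by 80 high, WHITE grip lug centred on top, 34 (x) by 16 (y) by 38 mm high (80 to 118 mm above the underside). Origin: centre of the underside, z up; same after a half turn. 0.3 to 0.6 kg. Best gripped by the lug from above across its 34 mm, fingers over its own case.
- marked_module: upright battery module, silver case, ORANGE lug; size, origin and axes as the spare's. The marked module of the row in the tray; it may stand in any of the five places of the row. Its y points the same way as the tray's y (to the terminal box) within 0.01 rad.
- module_a: upright battery module, silver case, black lug; size, origin and axes as the spare's. Stands in the row in the tray, in any place; modules start 2 to 12 mm apart, so that no gap takes a module; together with the spare they leave 10 mm of slack in the tray.
- module_b: upright battery module, silver case, black lug; size, origin and axes as the spare's. Stands in the row in the tray, in any place; modules start 2 to 12 mm apart, so that no gap takes a module; together with the spare they leave 10 mm of slack in the tray.
- module_c: upright battery module, silver case, black lug; size, origin and axes as the spare's. Stands in the row in the tray, in any place; modules start 2 to 12 mm apart, so that no gap takes a module; together with the spare they leave 10 mm of slack in the tray.
- module_d: upright battery module, silver case, black lug; size, origin and axes as the spare's. Stands in the row in the tray, in any place; modules start 2 to 12 mm apart, so that no gap takes a module; together with the spare they leave 10 mm of slack in the tray.
- mat: thin fixed blue mat 180 x 260 x 2 mm, origin at the centre of its underside; the spare and the scrap module stand on it.
- scrap_module: bystander: module of the spare's size with a dull grey case and a RED lug, on the blue mat; either of the two on the mat may be the nearer
- torque_wrench: bystander: steel wrench, 190 mm, lying near the robot
- screwdriver: bystander: orange-handled screwdriver, 190 mm, lying near the robot
- cleaner: bystander: white bottle, 54 mm across, 140 mm high, between tray and mat; origin under its centre
- meter: bystander: yellow hand-held meter, 160 x 85 x 34 mm, at one side; origin under its centre
- bolt_pot: bystander: grey open pot, 72 mm across, 60 mm high, at one side; origin under its centre
- hv_plug: bystander: orange plug, about 105 x 50 x 40 mm, beyond the bottle; origin under its centre
Not all that is in view belongs to the job. Leave any purple or turquoise look-alike of the marked_module alone. What is shaped like the spare_module but turquoise is not meant.

How it is judged:
By the outcome, as a careful person would: the job done as asked, in the order asked, and still so for the second after the job is handed in, with the robot touching nothing.
It also fails if it takes over 58 s, if anything falls off the work surface, if the arm or the gripper's body presses on something with over 40 N, if the wrist force passes 120 N, or if a joint passes its speed limit or range.

## Working session

There is one attempt and no reset: what is moved stays moved. The work goes in short steps, Python scripts to look and compute and a tool call to move; the robot and the scene stay as the last step left them, time stands still between calls to the robot, and variables do not carry over. Pictures are saved under pics/ and viewed, at most 10 in all, crops included, and the job is handed in when it is done.

Besides the shell and the picture viewer there is one more tool, called after "Request:" by a JSON object that holds its "op" and its "data". apply_moves: Moves the arm, as the interface text tells. Its arguments: {"type":"object","properties":{"moves":{"type":"array"},"newtons":{"type":"number"}},"required":["moves"]}

```bash
mkdir -p pics
cat > h.py <<'E'
import numpy as np,cv2
from bench import state,capture,close_job
def cloud(c,s=None):
    d=c["depth"];h,w=d.shape;f=h/2/np.tan(np.radians(c["fov_y"])/2)
    v,u=np.mgrid[:h,:w];P=np.stack([(u-c["cx"])/f*d,(v-c["cy"])/f*d,d],-1)
    if "R" in c: return (P-np.array(c["t"]))@np.array(c["R"])
    H=np.array(c["hand_eye"]);P=P@H[:3,:3].T+H[:3,3]
    return P@rot(s["tool_rot"]).T+np.array(s["ee_pos"])
def rot(q):
    from scipy.spatial.transform import Rotation as R
    return R.from_quat([q[1],q[2],q[3],q[0]]).as_matrix()
E
python3 - <<'E'
from h import *
s=state();print(s)
print(rot(s["tool_rot"]).round(3))
a=capture("top");b=capture("side")
for n,c in(("top",a),("side",b)):
    np.savez(n+".npz",P=cloud(c),im=c["image"],d=c["depth"])
    print(n,c["fov_y"],(-np.array(c["R"]).T@c["t"]).round(3))
    cv2.imwrite(f"pics/{n}0.png",c["image"])
E
```

```text
{'time': 0.0, 'q': array([ 1.16110733,  0.46945738, -0.04860953,  1.53373292,  0.02410693,
        1.14098566, -0.08231562]), 'qd': array([-6.99582953e-04, -5.21495041e-04,  9.80354072e-04,  3.84863762e-04,
       -1.01294102e-03, -1.69881837e-04,  6.01159888e-05]), 'joint_efforts': array([-3.91636677e-04, -5.10313010e+01, -4.66972904e-02, -2.37719679e+01,
        1.07323757e-02,  7.49620842e-03, -4.29007017e-06]), 'ee_pos': array([ 0.250658  , -0.62608667,  0.23023421]), 'tool_rot': array([-9.72924643e-04,  9.81926063e-01,  1.89262276e-01, -2.25203827e-04]), 'ft_force': array([ 0.22872853,  1.03033119, -0.2819411 ]), 'torque': array([0.0298491 , 0.03381885, 0.01018097]), 'grip_force': 0.0, 'opening': 0.08566752622208215}
[[ 0.928  0.372 -0.001]
 [ 0.372 -0.928  0.002]
 [-0.    -0.002 -1.   ]]
top 48.78257410484746 [0.272 0.021 1.232]
side 50.62524734524742 [-0.148  0.789  0.939]
```

View pics/top0.png

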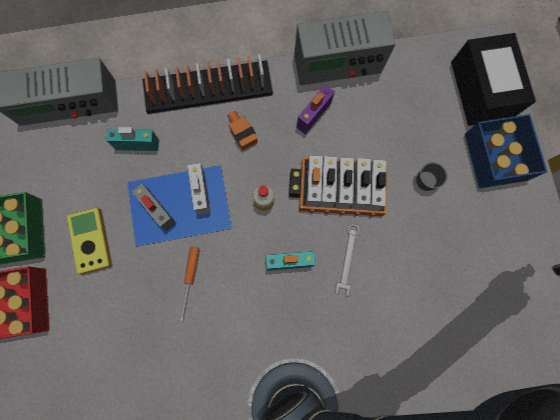

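View pics/side0.png

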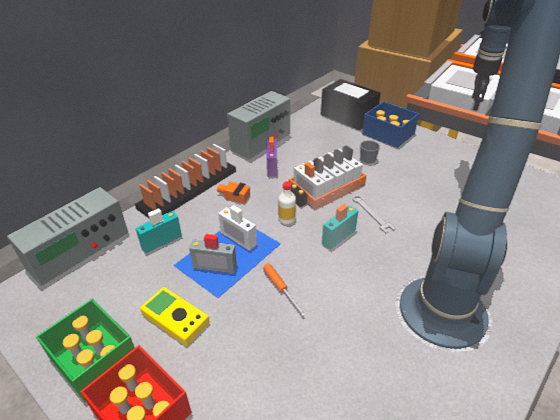

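The top picture shows the tray at (343,185), with its terminal box on the left at (295,182), which is world +y. The orange lug is at (316,177), the leftmost place, so the spare goes between it and the +y end wall.

Things that could be taken for the spare:
- the white lug on a silver case on the mat, (197,187): chosen
- the turquoise module with a white lug, (125,133): decoy
- the red-lugged scrap, (150,205): leave

Things that could be taken for the marked module:
- the orange lug in the tray, (316,177): chosen
- turquoise, (290,260): decoy
- purple, (316,108): decoy

Run:
```python
from h import *
z=np.load("top.npz");im=z["im"];P=z["P"]
cv2.imwrite("pics/crop.png",cv2.resize(im[145:255,125:400],None,fx=2.9,fy=2.9,interpolation=cv2.INTER_CUBIC))
def rep(name,box,zl,zh):
    u0,v0,u1,v1=box;Q=P[v0:v1,u0:u1]
    m=(Q[...,2]>zl)&(Q[...,2]<zh)
    n,l,st,ce=cv2.connectedComponentsWithStats(m.astype(np.uint8))
    for i in range(1,n):
        if st[i,4]<12: continue
        q=Q[l==i]; (c,wh,a)=cv2.minAreaRect((q[:,:2]*1000).astype(np.float32))
        print(name,st[i,4],"mean",q.mean(0).round(4),"rect",np.round(c,1),np.round(wh,1),round(a,1))
rep("mat lugs",(125,160,240,250),.105,.13)
rep("mat case",(125,160,240,250),.07,.09)
rep("tray lugs",(285,145,400,225),.112,.14)
rep("tray cases",(285,145,400,225),.078,.095)
rep("traywall",(285,145,400,225),.035,.047)
rep("bottle",(245,175,280,215),.12,.16)
```

```text
mat lugs 102 mean [0.5753 0.1567 0.1191] rect [576.  157.4] [33.6 16.4] 1.0
mat lugs 103 mean [0.5457 0.2782 0.1185] rect [546.6 279.3] [34.3 16. ] 31.0
mat case 520 mean [0.5728 0.1559 0.0821] rect [576.4 157.2] [120.4  34.5] 0.8
mat case 524 mean [0.5436 0.2764 0.0819] rect [547.1 279.4] [121.3  34.3] 31.6
tray lugs 93 mean [ 0.5479 -0.1436  0.1233] rect [ 548.2 -144.1] [15.6 33.4] 76.3
tray lugs 102 mean [ 0.54   -0.1797  0.1229] rect [ 541.1 -180.4] [16.  34.2] 74.9
tray lugs 100 mean [ 0.5297 -0.2214  0.1236] rect [ 530.5 -221.4] [16.  33.8] 78.5
tray lugs 110 mean [ 0.5214 -0.264   0.123 ] rect [ 522.6 -264.7] [16.4 35.7] 78.4
tray lugs 103 mean [ 0.5123 -0.3014  0.1232] rect [ 511.4 -302.1] [17.  34.9] 75.3
tray cases 1003 mean [ 0.5419 -0.1604  0.0864] rect [ 545.3 -162.2] [ 71.5 121.7] 77.4
tray cases 507 mean [ 0.5272 -0.22    0.0862] rect [ 530.5 -222. ] [ 34.5 120.1] 78.0
tray cases 1009 mean [ 0.5142 -0.2808  0.0863] rect [ 517.2 -283.2] [ 74.5 121.4] 76.0
traywall 581 mean [ 0.5149 -0.1577  0.0417] rect [ 498.7 -189.9] [272.9 132.7] 51.4
traywall 22 mean [ 0.5221 -0.3346  0.0411] rect [ 520.7 -334.1] [ 3.2 52.8] 74.0
traywall 16 mean [ 0.5205 -0.2474  0.0406] rect [ 521.  -247.6] [ 0.8 41.5] 77.6
traywall 21 mean [ 0.4869 -0.1989  0.0399] rect [ 489.9 -198.3] [39.9 15.2] 14.5
traywall 13 mean [ 0.4829 -0.1683  0.0402] rect [ 482.8 -169.1] [28.   1.2] 78.3
bottle 92 mean [ 0.5243 -0.0069  0.1392] rect [525.8  -7.1] [21.9 24.9] 81.1
```

View pics/crop.png

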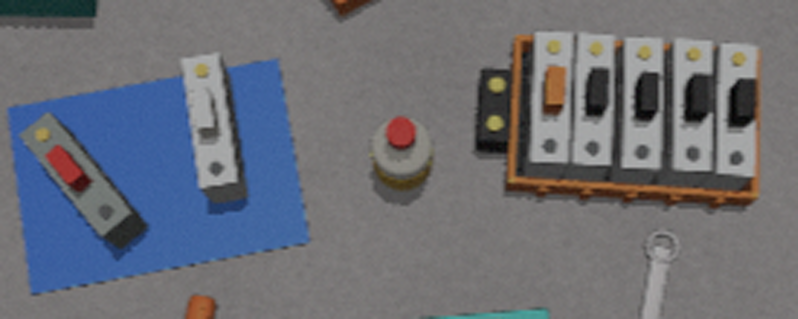

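The crop confirms it: the white lug on the silver case is at crop (205,112) and the orange lug is at crop (555,87), next to the terminal-box wall. The tray's y axis points at about 77° in world. I'll move above the tray.

Request:
{"op": "apply_moves", "data": {"moves": [[60,[34,-23,-6],0],[60,[34,-23,-6],0],[60,[34,-23,-6],0],[60,[34,-22,-6],0],[60,[34,-22,-6],0]]}}

```text
time: 0.6
ee_pos: [0.3673, -0.4569, 0.2611]
tool_rot: [-0.0, 0.982, 0.189, -0.0]
ft_force: [0.5, -0.5, 1.3]
opening: 0.0601
grip_force: 0.0
```

Request:
{"op": "apply_moves", "data": {"moves": [[60,[34,-23,-6],0],[60,[34,-23,-6],0],[60,[34,-23,-6],0],[60,[34,-22,-6],0],[60,[34,-22,-6],0]]}}

```text
time: 1.1
ee_pos: [0.483, -0.2889, 0.2913]
tool_rot: [-0.0, 0.982, 0.189, -0.0]
ft_force: [0.3, -0.4, -0.7]
opening: 0.0599
grip_force: 0.0
```

Request:
{"op": "apply_moves", "data": {"moves": [[60,[34,-23,-6],-0.12],[60,[34,-23,-6],-0.12],[60,[0,0,0],-0.12],[60,[0,0,0],-0.12],[60,[0,0,0],-0.12]]}}

```text
time: 1.6
ee_pos: [0.5242, -0.2195, 0.3029]
tool_rot: [-0.0, 0.881, 0.474, -0.0]
ft_force: [-0.2, -0.3, -0.8]
opening: 0.0599
grip_force: 0.0
```

Request:
{"op": "apply_moves", "data": {"moves": [[60,[0,0,0],-0.12],[60,[0,0,0],-0.12],[60,[0,0,0],-0.12],[60,[0,0,0],0],[60,[0,0,0],0]]}}

```text
time: 2.1
ee_pos: [0.5241, -0.22, 0.303]
tool_rot: [-0.0, 0.784, 0.62, -0.0]
ft_force: [0.4, 0.8, 0.4]
opening: 0.0601
grip_force: 0.0
```

```bash
cat >> h.py <<'E'
def rects(P,mask,name,minpx=40):
    n,l,st,ce=cv2.connectedComponentsWithStats(mask.astype(np.uint8))
    out=[]
    for i in range(1,n):
        if st[i,4]<minpx: continue
        q=P[l==i]; (c,wh,a)=cv2.minAreaRect((q[:,:2]*1000).astype(np.float32))
        print(name,st[i,4],"px",ce[i].round(0),"z",np.median(q[:,2]).round(4),"rect",np.round(c,1),np.round(wh,1),round(a,1)); out.append(c)
    return out
E
python3 - <<'E'
from h import *
s=state();c=capture("wrist");P=cloud(c,s);np.savez("w1.npz",P=P,im=c["image"])
print(np.array(c["hand_eye"]).round(3))
x=rot(s["tool_rot"]);print("tool yaw",np.degrees(np.arctan2(x[1,0],x[0,0])),s["q"].round(2))
cv2.imwrite("pics/w1.png",c["image"])
rects(P,(P[...,2]>.115)&(P[...,2]<.13),"lug");rects(P,(P[...,2]>.08)&(P[...,2]<.092),"case");rects(P,(P[...,2]>.036)&(P[...,2]<.044),"wall",150)
E
```

```text
[[-0.001 -0.953 -0.304  0.078]
 [ 1.    -0.001  0.    -0.001]
 [-0.001 -0.304  0.953 -0.141]
 [ 0.     0.     0.     1.   ]]
tool yaw 76.67216108023575 [ 0.65  0.27 -0.41  1.68  0.11  1.22 -0.01]
lug 639 px [68. 53.] z 0.1167 rect [355.1 -45.9] [34.2 16.6] 85.9
lug 570 px [486.  99.] z 0.1169 rect [ 749.5 -183.8] [16.7 35.1] 42.5
lug 554 px [285. 106.] z 0.1228 rect [ 549.3 -142.5] [15.3 33.3] 76.7
lug 522 px [286. 143.] z 0.1227 rect [ 541.6 -178.8] [15.7 33.6] 76.5
lug 487 px [285. 184.] z 0.1227 rect [ 530.8 -220.7] [15.9 33. ] 77.0
lug 449 px [286. 221.] z 0.1226 rect [ 522.1 -263.5] [16.8 33.8] 77.2
lug 431 px [285. 252.] z 0.1225 rect [ 512.3 -300.9] [16.5 33.1] 75.9
lug 54 px [556. 397.] z 0.1181 rect [ 833.8 -608.3] [ 9.7 15.2] 32.7
lug 132 px [437. 417.] z 0.1181 rect [ 666.4 -606.9] [10.1 35.3] 78.2
case 58 px [232.   1.] z 0.0834 rect [520.2 -30.2] [ 2.7 21.8] 75.5
case 135 px [75. 11.] z 0.0815 rect [358.5  -1.2] [11.6 13. ] 19.2
case 224 px [94. 59.] z 0.0859 rect [361.2 -48.9] [36.7 14. ] 63.2
case 1452 px [554. 155.] z 0.0854 rect [ 844.2 -279.3] [237.9   5.1] 89.7
cas
[... 518 characters left out ...]
209.] z 0.0848 rect [ 522.1 -263.6] [ 34.5 120. ] 77.8
case 1839 px [284. 238.] z 0.0848 rect [ 512.  -300.4] [ 33.7 119.6] 76.5
case 143 px [540. 376.] z 0.0863 rect [ 835.9 -605.1] [ 4.2 27.9] 89.0
case 152 px [399. 400.] z 0.0873 rect [ 620.6 -612.2] [17.2 49.4] 0.0
case 176 px [422. 400.] z 0.0858 rect [ 652.3 -623.4] [55.9 22.6] 62.2
wall 317 px [123.  60.] z 0.0402 rect [371.6 -47.6] [118.7   3.1] 85.1
wall 2059 px [269.  99.] z 0.0396 rect [ 492.1 -178.5] [268.7 124.7] 43.8
wall 221 px [431. 103.] z 0.0402 rect [ 735.1 -190.8] [ 31.8 123.3] 26.4
wall 540 px [525. 116.] z 0.0401 rect [ 845.1 -228.7] [138.1   6.3] 88.2
wall 170 px [309. 326.] z 0.04 rect [ 512.1 -469.2] [30.3 60. ] 84.0
```

View pics/w1.png

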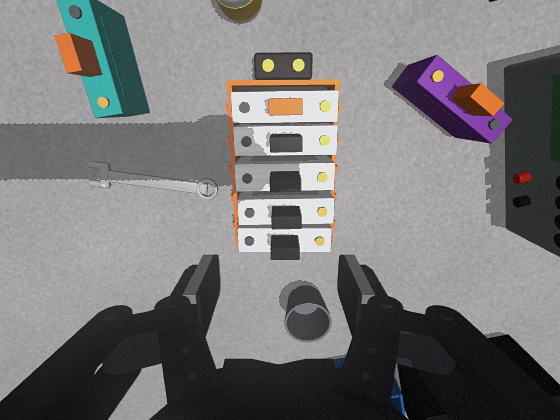

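The wrist view shows the orange lug at (285,106) next to the end wall by the terminal box, and the four black lugs below it down to (285,245). Now the wall position in the row's own axes.

Run:
```python
from h import *
P=np.load("w1.npz")["P"]
ok=(P[...,2]>.036)&(P[...,2]<.043)
v,u=np.mgrid[:420,:560]
# side rim lines: left u 225-240, right u 330-342 ; top rim v 78-95
top=P[ok&(v>76)&(v<100)&(u>240)&(u<330)]
L=P[ok&(v>100)&(v<255)&(u>222)&(u<242)];R=P[ok&(v>100)&(v<255)&(u>328)&(u<345)]
for n,q in(("L",L),("R",R),("T",top)):
    f=cv2.fitLine(q[:,:2].astype(np.float32),cv2.DIST_HUBER,0,.01,.01).ravel();print(n,len(q),np.degrees(np.arctan2(f[1],f[0])).round(2))
a=np.radians(77.2);ey=np.array([np.cos(a),np.sin(a)]);ex=np.array([ey[1],-ey[0]])
for n,q in(("L",L),("R",R)): print(n,"x pct",np.percentile(q[:,:2]@ex,[2,10,50,90,98]).round(4),"y",np.percentile(q[:,:2]@ey,[1,99]).round(4))
print("T y",np.percentile(top[:,:2]@ey,[1,5,25,50,75,95,99]).round(4))
for c in [(548.9,-142.8),(541.2,-179.4),(530.8,-221),(522.1,-263.6),(512,-300.4)]: c=np.array(c)/1e3;print((c@ex).round(4),(c@ey).round(4))
s=state();t=s["ee_pos"][:2];print("tcp",t@ex,t@ey)
```

```text
L 527 77.06
R 147 77.06
T 558 -12.85
L x pct [0.4959 0.4963 0.4982 0.5004 0.5017] y [-0.2073 -0.0113]
R x pct [0.6297 0.6311 0.6346 0.6357 0.6359] y [-0.2086 -0.0141]
T y [0.0087 0.009  0.0104 0.0122 0.014  0.016  0.0169]
0.5669 -0.0176
0.5675 -0.055
0.5666 -0.0979
0.5675 -0.1414
0.5658 -0.1795
tcp 0.5598943701256613 -0.09840875868446028
```

Request:
{"op": "apply_moves", "data": {"moves": [[60,[41,4,30],-0.009],[60,[40,3,30],0],[60,[0,0,35],0],[60,[0,0,35],0],[60,[0,0,30],0]], "newtons": 50}}

```text
time: 2.65
ee_pos: [0.5486, -0.1429, 0.1422]
tool_rot: [-0.0, 0.781, 0.625, -0.0]
ft_force: [0.0, -0.4, 0.7]
opening: 0.0599
grip_force: 0.0
```

Request:
{"op": "apply_moves", "data": {"moves": [[60,[0,0,25],0],[60,[0,0,15],0],[60,[0,0,10],0],[60,[0,0,0],0],[60,[0,0,0],0]]}}

```text
time: 3.15
ee_pos: [0.5499, -0.1435, 0.0948]
tool_rot: [0.001, 0.781, 0.625, 0.001]
ft_force: [0.0, -0.3, 0.6]
opening: 0.0603
grip_force: 0.0
```

Request:
{"op": "apply_moves", "data": {"moves": [[28,[0,0,0],0],[28,[0,0,0],0],[28,[0,0,0],0],[28,[0,0,0],0],[28,[0,0,0],0]], "newtons": 50}}

```text
time: 3.65
ee_pos: [0.55, -0.1436, 0.0952]
tool_rot: [0.001, 0.781, 0.625, 0.001]
ft_force: [-0.0, 0.4, 5.8]
opening: 0.0328
grip_force: 52.3
```

Request:
{"op": "apply_moves", "data": {"moves": [[28,[-4,0,0],0],[28,[-4,0,0],0],[28,[-4,0,0],0],[28,[-4,0,0],0],[28,[-4,0,0],0]]}}

```text
time: 4.15
ee_pos: [0.5465, -0.1601, 0.0953]
tool_rot: [-0.0, 0.78, 0.625, 0.002]
ft_force: [1.0, 5.4, 6.6]
opening: 0.033
grip_force: 52.3
```

Request:
{"op": "apply_moves", "data": {"moves": [[28,[-3,0,0],0],[28,[-3,0,0],0],[28,[-3,0,0],0],[28,[-3,0,0],0],[28,[0,0,0],0]]}}

```text
time: 4.65
ee_pos: [0.5441, -0.1714, 0.0954]
tool_rot: [-0.0, 0.78, 0.625, 0.003]
ft_force: [1.4, 6.4, 6.0]
opening: 0.0332
grip_force: 52.3
```

Request:
{"op": "apply_moves", "data": {"moves": [[28,[-2,0,0],0],[28,[-2,0,0],0],[28,[-1,0,0],0],[28,[-1,0,0],0],[28,[0,0,0],0]]}}

```text
time: 5.15
ee_pos: [0.543, -0.1762, 0.0954]
tool_rot: [-0.0, 0.78, 0.626, 0.003]
ft_force: [1.3, 7.8, 5.8]
opening: 0.033
grip_force: 52.3
```

Request:
{"op": "apply_moves", "data": {"moves": [[28,[2,0,0],0],[60,[0,0,0],0],[60,[0,0,0],0],[60,[0,0,0],0],[60,[0,0,-10],0]]}}

```text
time: 5.65
ee_pos: [0.5397, -0.1789, 0.1028]
tool_rot: [-0.001, 0.781, 0.624, -0.001]
ft_force: [0.9, 0.6, -0.9]
opening: 0.0602
grip_force: 0.0
```

Request:
{"op": "apply_moves", "data": {"moves": [[60,[0,0,-30],0],[60,[0,0,-45],0],[60,[0,0,-45],0],[60,[0,0,-45],0],[60,[0,0,-25],0]]}}

```text
time: 6.15
ee_pos: [0.5423, -0.1789, 0.299]
tool_rot: [0.003, 0.781, 0.625, 0.002]
ft_force: [0.1, -0.2, -0.4]
opening: 0.0599
grip_force: 0.0
```

Request:
{"op": "apply_moves", "data": {"moves": [[60,[-30,0,0],0],[60,[-20,0,0],0],[60,[0,0,0],0],[60,[0,0,0],0]]}}

```text
time: 6.55
ee_pos: [0.5299, -0.2272, 0.2942]
tool_rot: [-0.0, 0.781, 0.624, 0.0]
ft_force: [0.9, 0.1, -0.7]
opening: 0.0603
grip_force: 0.0
```

```bash
cat > tray.py <<'E'
from h import *
def look(pic=None):
    s=state();c=capture("wrist");P=cloud(c,s)
    if pic: cv2.imwrite(f"pics/{pic}.png",c["image"])
    a=np.radians(77.1);ey=np.array([np.cos(a),np.sin(a)]);ex=np.array([ey[1],-ey[0]])
    Q=np.stack([P[...,:2]@ex,P[...,:2]@ey,P[...,2]],-1)
    roi=(Q[...,0]>.48)&(Q[...,0]<.65)&(Q[...,1]>-.24)&(Q[...,1]<.025)
    print("tcp",(s["ee_pos"][:2]@ex).round(4),(s["ee_pos"][:2]@ey).round(4),s["ee_pos"].round(4))
    rects(Q,roi&(P[...,2]>.115)&(P[...,2]<.13),"lug")
    rects(Q,roi&(P[...,2]>.080)&(P[...,2]<.092),"case",300)
    w=roi&(P[...,2]>.036)&(P[...,2]<.043)
    T=Q[w&(Q[...,1]>0)&(Q[...,0]>.51)&(Q[...,0]<.62)];print("wall+y",np.percentile(T[:,1],[1,5,50,95,99]).round(4))
    for n,m in(("L",Q[...,0]<.505),("R",Q[...,0]>.628)):
        T=Q[w&m&(Q[...,1]<-.02)]; print(n,np.percentile(T[:,0],[2,50,98]).round(4))
E
python3 -c "
import tray;tray.look('w2')"
```

```text
tcp 0.5673 -0.1032 [ 0.5299 -0.2272  0.2942]
lug 567 px [280. 134.] z 0.1228 rect [567.9 -48.7] [33.2 15.9] 0.3
lug 535 px [279. 167.] z 0.1227 rect [567.5 -82.6] [33.3 16.2] 0.1
lug 510 px [278. 198.] z 0.1227 rect [ 567.  -116.4] [33.4 16.4] 0.3
lug 477 px [279. 228.] z 0.1226 rect [ 567.7 -150.2] [16.3 33.4] 89.7
lug 449 px [278. 255.] z 0.1225 rect [ 566. -184.] [16.2 33.2] 89.8
case 11007 px [279. 181.] z 0.0848 rect [ 567.3 -116.3] [168.9 121.8] 89.9
wall+y [0.0096 0.0097 0.0132 0.0214 0.0247]
L [0.496  0.4982 0.5015]
R [0.6299 0.6347 0.6361]
```

View pics/w2.png

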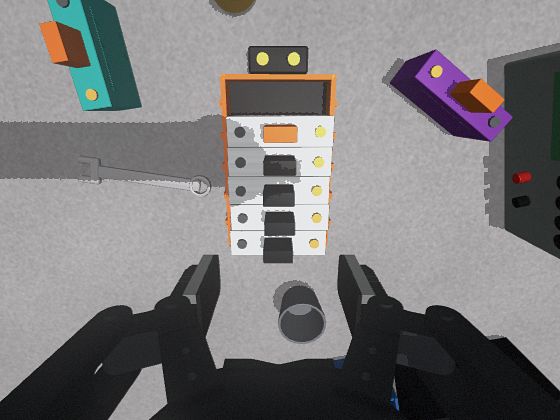

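The row is packed towards the −y wall and upright. The empty slot is at (278,97) in the wrist picture and is about 41 mm wide. Next is the spare.

Request:
{"op": "apply_moves", "data": {"moves": [[60,[0,0,0],-0.12],[60,[0,0,0],-0.12],[60,[44,7,0],0],[60,[44,7,0],0],[60,[44,7,0],0]]}}

```text
time: 7.1
ee_pos: [0.5487, -0.0919, 0.2941]
tool_rot: [-0.0, 0.7, 0.714, 0.0]
ft_force: [0.8, -0.1, -0.1]
opening: 0.0601
grip_force: 0.0
```

Request:
{"op": "apply_moves", "data": {"moves": [[60,[44,7,0],0],[60,[44,7,0],0],[60,[44,7,0],0],[60,[44,7,0],0],[60,[0,0,0],0]]}}

```text
time: 7.6
ee_pos: [0.572, 0.0918, 0.2946]
tool_rot: [-0.002, 0.695, 0.719, 0.002]
ft_force: [-0.5, 0.2, -0.6]
opening: 0.0599
grip_force: 0.0
```

Request:
{"op": "apply_moves", "data": {"moves": [[60,[0,0,0],0],[60,[0,0,0],0]]}}

```text
time: 7.8
ee_pos: [0.5731, 0.081, 0.2938]
tool_rot: [0.0, 0.701, 0.714, -0.0]
ft_force: [-0.3, -0.5, 0.4]
opening: 0.0599
grip_force: 0.0
```

Run:
```python
from h import *
s=state();c=capture("wrist");P=cloud(c,s);x=rot(s["tool_rot"])
cv2.imwrite("pics/w3.png",c["image"])
print("tcp",s["ee_pos"].round(4),"yaw",np.degrees(np.arctan2(x[1,0],x[0,0])).round(2),s["q"].round(2))
roi=(P[...,1]>.1)&(P[...,1]<.24)&(P[...,0]>.48)&(P[...,0]<.66)
rects(P,roi&(P[...,2]>.112)&(P[...,2]<.125),"lug");rects(P,roi&(P[...,2]>.076)&(P[...,2]<.088),"case",300)
```

```text
tcp [0.5731 0.081  0.2938] yaw 91.07 [ 0.26  0.32 -0.6   1.66  0.19  1.22 -0.37]
lug 589 px [284. 110.] z 0.1187 rect [577.  158.4] [33.9 15.2] 1.0
case 2849 px [283. 109.] z 0.0809 rect [577.  158.6] [120.1  32.9] 1.0
```

View pics/w3.png

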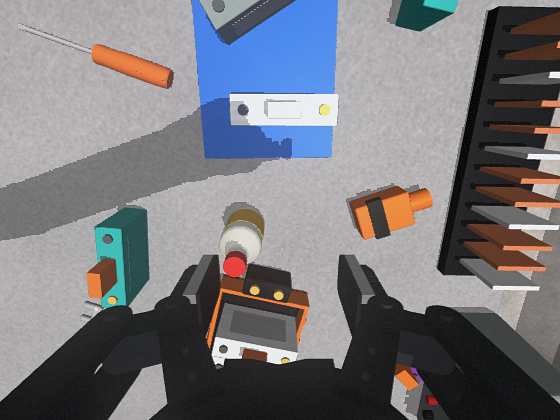

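The wrist picture shows the spare's white lug at (284,110), yaw 1.0°. I'll grasp it.

Request:
{"op": "apply_moves", "data": {"moves": [[60,[39,3,30],0],[60,[38,2,30],0],[60,[0,0,35],0],[60,[0,0,35],0],[60,[0,0,30],0]]}}

```text
time: 8.35
ee_pos: [0.5766, 0.1569, 0.1321]
tool_rot: [0.0, 0.701, 0.713, -0.001]
ft_force: [0.1, -0.8, -0.6]
opening: 0.0602
grip_force: 0.0
```

Request:
{"op": "apply_moves", "data": {"moves": [[60,[0,0,20],0],[60,[0,0,13],0],[60,[0,0,10],0],[60,[0,0,0],0],[60,[0,0,0],0]]}}

```text
time: 8.85
ee_pos: [0.5775, 0.1587, 0.0917]
tool_rot: [0.0, 0.701, 0.714, 0.001]
ft_force: [0.8, -0.3, 0.1]
opening: 0.0599
grip_force: 0.0
```

Request:
{"op": "apply_moves", "data": {"moves": [[28,[0,0,0],0],[28,[0,0,0],0],[28,[0,0,0],0],[28,[0,0,0],0],[28,[0,0,0],0]], "newtons": 60}}

```text
time: 9.35
ee_pos: [0.5774, 0.159, 0.0922]
tool_rot: [0.001, 0.7, 0.714, 0.001]
ft_force: [-1.8, -1.4, 5.5]
opening: 0.0332
grip_force: 61.4
```

Request:
{"op": "apply_moves", "data": {"moves": [[28,[0,0,-5],0],[28,[0,0,-15],0],[28,[0,0,-30],0],[28,[0,0,-35],0],[28,[0,0,-35],0]]}}

```text
time: 9.85
ee_pos: [0.576, 0.1583, 0.212]
tool_rot: [-0.0, 0.7, 0.714, -0.001]
ft_force: [1.5, -0.2, -5.2]
opening: 0.0324
grip_force: 60.9
```

Request:
{"op": "apply_moves", "data": {"moves": [[28,[0,0,-35],0],[28,[0,0,-35],0],[28,[0,0,-15],0],[28,[-5,-1,-5],0],[28,[-15,-2,0],0]]}}

```text
time: 10.35
ee_pos: [0.5733, 0.1395, 0.3002]
tool_rot: [-0.001, 0.699, 0.715, -0.0]
ft_force: [-0.6, 0.1, -6.2]
opening: 0.0334
grip_force: 60.9
```

Request:
{"op": "apply_moves", "data": {"moves": [[28,[-25,-2,0],0],[28,[-30,-3,0],0],[28,[-30,-3,0],0],[28,[-30,-3,0],0],[28,[-30,-3,0],0]]}}

```text
time: 10.85
ee_pos: [0.561, -0.0099, 0.2981]
tool_rot: [-0.002, 0.701, 0.713, -0.002]
ft_force: [0.1, -0.0, -5.5]
opening: 0.0329
grip_force: 60.9
```

Request:
{"op": "apply_moves", "data": {"moves": [[28,[-30,-3,0],0],[28,[-30,-3,0],0],[28,[-30,-4,0],0],[28,[-25,-4,0],0],[28,[-15,-2,0],0]]}}

```text
time: 11.35
ee_pos: [0.5469, -0.1413, 0.2982]
tool_rot: [-0.002, 0.702, 0.712, -0.002]
ft_force: [-0.1, -0.3, -5.9]
opening: 0.0327
grip_force: 60.9
```

Request:
{"op": "apply_moves", "data": {"moves": [[28,[0,0,0],0.05],[28,[0,0,0],0.1],[28,[0,0,0],0.07],[28,[0,0,0],0.024],[28,[0,0,0],0]]}}

```text
time: 11.85
ee_pos: [0.5488, -0.1369, 0.2999]
tool_rot: [-0.001, 0.782, 0.624, -0.001]
ft_force: [0.6, 0.9, -6.1]
opening: 0.0331
grip_force: 60.9
```

Run:
```python
from tray import *
s=state();x=rot(s["tool_rot"]);print("yaw",np.degrees(np.arctan2(x[1,0],x[0,0])).round(2))
look("w4")
c=capture("wrist");P=cloud(c,s)
H=np.array(c["hand_eye"])
# held module in the tool frame: points above z=.255
T=(P-s["ee_pos"])@x
m=(T[...,2]>-.01)&(T[...,2]<.02)&(abs(T[...,0])<.03)&(abs(T[...,1])<.08)&(c["depth"]>0)
rects(T,m,"held case (tool)",300)
```

```text
yaw 77.17
tcp 0.5655 -0.0109 [ 0.5488 -0.1369  0.2999]
lug 386 px [280. 319.] z 0.1224 rect [ 566.1 -183.7] [34.  16.9] 0.9
wall+y [0.0098 0.0099 0.0127 0.022  0.0246]
L [0.4961 0.499  0.502 ]
R [0.63   0.633  0.6357]
held case (tool) 9976 px [278. 248.] z 0.0113 rect [ 0.  -0.6] [ 34.8 119.8] 0.3
```

View pics/w4.png

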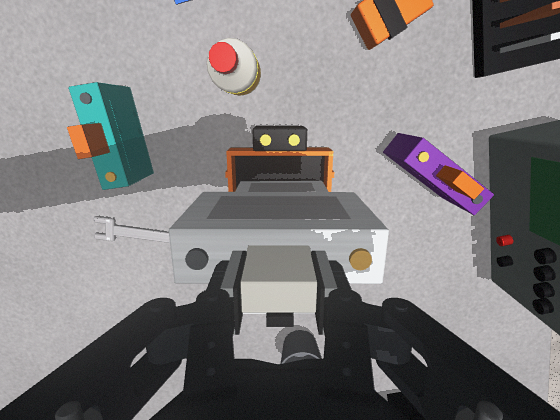

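The spare hangs straight, centred in the grip, over the empty slot at (280,170). I'll lower it in stages.

Request:
{"op": "apply_moves", "data": {"moves": [[28,[0,1.5,15],0],[28,[0,0,30],0],[28,[0,0,30],0],[28,[0,0,25],0],[28,[0,0,8],0]]}}

```text
time: 12.45
ee_pos: [0.5484, -0.137, 0.1889]
tool_rot: [-0.003, 0.782, 0.623, -0.002]
ft_force: [0.1, 0.4, -5.5]
opening: 0.0328
grip_force: 61.1
```

Request:
{"op": "apply_moves", "data": {"moves": [[28,[0,0,0],0],[28,[0,0,0],0]]}}

```text
time: 12.65
ee_pos: [0.5519, -0.1373, 0.1938]
tool_rot: [0.001, 0.782, 0.623, 0.001]
ft_force: [1.3, 0.1, -5.0]
opening: 0.0331
grip_force: 61.0
```

```bash
python3 -c "
import tray
tray.look();tray.look()"
```

```text
tcp 0.5686 -0.0106 [ 0.5519 -0.1373  0.1938]
lug 882 px [279. 198.] z 0.1233 rect [568.1   6.4] [  1.4 118.4] 89.9
lug 828 px [277. 334.] z 0.1224 rect [ 566.5 -115.9] [33.7 16.7] 0.7
lug 254 px [278. 359.] z 0.1188 rect [ 567.9 -143. ] [ 3.6 33.9] 88.9
case 969 px [247. 338.] z 0.0847 rect [ 535.9 -148.4] [57.4 25.7] 89.2
case 1101 px [309. 337.] z 0.0847 rect [ 599.8 -148.4] [27.1 56.9] 2.2
wall+y [0.0095 0.0097 0.0129 0.0202 0.0241]Traceback (most recent call last):
  File "<string>", line 3, in <module>
    tray.look();tray.look()
    ~~~~~~~~~^^
  File "tray.py", line 14, in look
    T=Q[w&m&(Q[...,1]<-.02)]; print(n,np.percentile(T[:,0],[2,50,98]).round(4))
                                      ~~~~~~~~~~~~~^^^^^^^^^^^^^^^^^^
    return _quantile_unchecked(
        a, q, axis, out, overwrite_input, method, keepdims, weights)
    return _ureduce(a,
                    func=_quantile_ureduce_func,
    ...<5 lines>...
                    overwrite_input=overwrite_input,
                    method=method)
    r = func(a, **kwargs)
    result = _quantile(arr,
                       quantiles=q,
    ...<2 lines>...
                       out=out,
                       weights=wgt)
    slices_having_nans = np.isnan(arr[-1, ...])
                                  ~~~^^^^^^^^^
IndexError: index -1 is out of bounds for axis 0 with size 0
```

The spare has about 3–4 mm clear on both sides. Lowering on.

Request:
{"op": "apply_moves", "data": {"moves": [[28,[0,0,12],0],[28,[0,0,15],0],[28,[0,0,15],0],[28,[0,0,10],0],[28,[0,0,0],0]]}}

```text
time: 13.2
ee_pos: [0.5493, -0.1371, 0.1385]
tool_rot: [-0.002, 0.782, 0.623, -0.001]
ft_force: [-0.7, 0.1, -5.3]
opening: 0.0329
grip_force: 61.0
```

Request:
{"op": "apply_moves", "data": {"moves": [[28,[0,0,10],0],[28,[0,0,12],0],[28,[0,0,8],0],[28,[0,0,5],0],[28,[0,0,0],0]]}}

```text
time: 13.7
ee_pos: [0.5504, -0.1372, 0.105]
tool_rot: [-0.001, 0.782, 0.623, -0.001]
ft_force: [0.1, -0.3, -5.3]
opening: 0.033
grip_force: 61.0
```

Request:
{"op": "apply_moves", "data": {"moves": [[28,[0,0,2],0],[28,[0,0,1],0],[28,[0,0,0],0]]}}

```text
time: 14.0
ee_pos: [0.5511, -0.1373, 0.1031]
tool_rot: [0.0, 0.782, 0.623, 0.0]
ft_force: [-0.5, 0.4, -5.7]
opening: 0.0332
grip_force: 61.2
```

Request:
{"op": "apply_moves", "data": {"moves": [[28,[0,0,1.5],0],[28,[0,0,1.5],0],[28,[0,0,1],0],[28,[0,0,1],0],[28,[0,0,0],0]]}}

```text
time: 14.5
ee_pos: [0.5508, -0.1373, 0.0978]
tool_rot: [-0.0, 0.782, 0.623, -0.0]
ft_force: [0.9, 0.4, -6.1]
opening: 0.033
grip_force: 61.2
```

Request:
{"op": "apply_moves", "data": {"moves": [[28,[0,0,0.7],0],[28,[0,0,0],0],[28,[0,0,0],0]]}}

```text
time: 14.8
ee_pos: [0.5509, -0.1372, 0.0972]
tool_rot: [0.0, 0.782, 0.623, 0.0]
ft_force: [0.1, 0.3, -5.1]
opening: 0.0329
grip_force: 61.2
```

Request:
{"op": "apply_moves", "data": {"moves": [[28,[0,0,0.5],0],[28,[0,0,0.5],0],[28,[0,0,0],0]]}}

```text
time: 15.1
ee_pos: [0.551, -0.1373, 0.0963]
tool_rot: [0.0, 0.782, 0.623, 0.0]
ft_force: [-0.0, 0.4, -4.7]
opening: 0.0333
grip_force: 61.2
```

Request:
{"op": "apply_moves", "data": {"moves": [[28,[0,0,0.5],0],[28,[0,0,0],0],[28,[0,0,0],0]]}}

```text
time: 15.4
ee_pos: [0.5512, -0.1373, 0.0962]
tool_rot: [0.0, 0.782, 0.623, 0.0]
ft_force: [-1.6, -0.1, -0.7]
opening: 0.0329
grip_force: 61.7
```

The floor is taking the weight. A touch lower, then release and retreat.

Request:
{"op": "apply_moves", "data": {"moves": [[28,[0,0,0.5],0],[28,[0,0,0],0],[60,[0,0,0],0],[60,[0,0,0],0],[60,[0,0,0],0]]}}

```text
time: 15.9
ee_pos: [0.5512, -0.1373, 0.0952]
tool_rot: [0.0, 0.782, 0.623, 0.0]
ft_force: [-0.0, -0.8, 0.2]
opening: 0.0602
grip_force: 0.0
```

Request:
{"op": "apply_moves", "data": {"moves": [[60,[0,0,-8],0],[60,[0,0,-25],0],[60,[0,0,-40],0],[60,[0,0,-45],0],[60,[0,0,-45],0]]}}

```text
time: 16.4
ee_pos: [0.5507, -0.1371, 0.2604]
tool_rot: [0.0, 0.782, 0.623, 0.0]
ft_force: [0.1, -0.8, -0.1]
opening: 0.0599
grip_force: 0.0
```

Request:
{"op": "apply_moves", "data": {"moves": [[60,[-30,0,-40],0],[60,[-40,0,0],0],[60,[-30,0,0],0],[60,[0,0,0],0],[60,[0,0,0],0]]}}

```text
time: 16.9
ee_pos: [0.5284, -0.2351, 0.2985]
tool_rot: [-0.0, 0.782, 0.623, 0.0]
ft_force: [0.6, 0.8, 0.2]
opening: 0.0601
grip_force: 0.0
```

```bash
python3 -c "
import tray
tray.look('w5')
from h import *
c=capture('top');P=cloud(c);cv2.imwrite('pics/top1.png',c['image'])
rects(P[160:250,125:240],(P[160:250,125:240,2]>.105)&(P[160:250,125:240,2]<.13),'mat lug')"
```

```text
tcp 0.5675 -0.1112 [ 0.5284 -0.2351  0.2985]
lug 625 px [279.  85.] z 0.1227 rect [567.9 -11. ] [15.6 33.3] 89.9
lug 542 px [280. 126.] z 0.1227 rect [568.5 -48.6] [14.8 33.6] 89.7
lug 534 px [279. 159.] z 0.1227 rect [567.7 -82.7] [33.6 16.2] 0.7
lug 486 px [278. 190.] z 0.1227 rect [ 566.7 -116.7] [16.6 32.6] 89.5
lug 480 px [279. 220.] z 0.1226 rect [ 567.8 -150.4] [33.5 16.2] 0.0
lug 438 px [278. 247.] z 0.1225 rect [ 566.  -184.1] [33.5 15.7] 0.2
case 2972 px [278.  88.] z 0.0849 rect [567.7 -10.7] [ 33.8 120. ] 89.7
case 11084 px [279. 174.] z 0.0848 rect [ 567.4 -116.4] [169.5 121.6] 89.8
wall+y [0.0109 0.011  0.0144 0.0227 0.0248]
L [0.496  0.4981 0.5008]
R [0.6307 0.6352 0.636 ]
mat lug 104 px [23. 42.] z 0.1196 rect [546.4 279.1] [35.3 16. ] 31.5
```

View pics/w5.png

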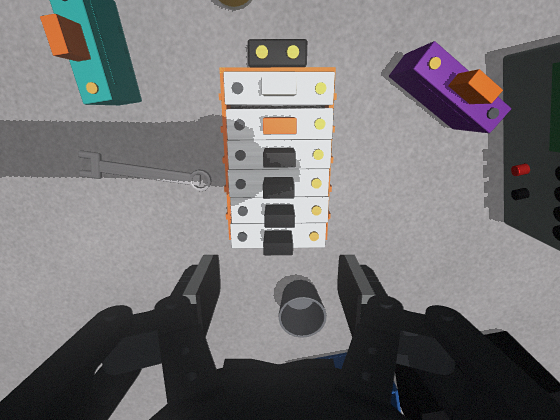

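The spare's white lug is at (279,85), right beside the orange lug at (279,126) on the terminal-box side. It is level with the others (lug top 0.1227 m) and in line. The scrap has not moved and the gripper is clear.

```bash
python3 -c "
from bench import close_job
print(close_job())"
```

```text
the job is handed in; nothing more can be done
None
```

The spare module stands flat on the tray floor next to the orange-lugged module, on the terminal-box side and in line with the row; the gripper is clear and the job was handed in at about 17 s of the 58 s allowed.

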